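Rack the taper-footed tube in the dry block

ROBOT

A 7-joint arm with a two-finger parallel gripper is mounted at the origin on the work surface. World frame = base frame: x ahead of the robot, y to its left, z up, the work surface at z = 0. Lengths are in m, angles in rad, forces in N, time in s.
With the tool pointing down it reaches from about 0.425 to 1.025 m from the base axis. Payload 9.4 kg.
Tool frame: the origin (TCP) lies at the very end of the fingers, on their centre line; the grasp point (between the pads) lies 19 mm behind it; z points along the fingers, y is the direction in which the jaws open and shut (so a half turn about z gives the same grasp; the last joint's range is limited). The gripper opens to 93 mm and grips with 3 to 60 N. Pads are 15 mm wide; open, the fingers measure 128 mm over their backs; the gripper's body (75 mm by 188 mm) begins 65 mm behind the grasp point.
Start: joints at [1.085, 0.599, -0.003, 1.599, 0.002, 0.943, -0.08], TCP at [0.288, -0.665, 0.219] pointing down, gripper open.
Joint ranges: [-2.57, 2.57], [-0.35, 1.97], [-1.29, 1.29], [0.11, 2.56], [-1.05, 4.19], [0.11, 1.86], [-2.63, 2.63]. Speed limits (rad/s): [2.22, 2.22, 3.01, 3.01, 3.14, 3.14, 3.14].

INTERFACE

Orientations are given as a unit quaternion [w, x, y, z].
In Python, from bench import get_obs, grab_frame, camera_params, arm, search_frame, outline_of, tip_of gives the robot as it stands.
- The arm moves only by the tool carry_out, never from a script. Its argument "deltas" is a list of rows, each a list of 7 numbers: the shift along the world's x, y, z in m, then the turn, a rotation vector about the world's x, y, z in rad, then the closure in counts, from 0 (fully open) to 255 (shut). In form: [[x, y, z, wx, wy, wz, claw], ...]. A call has 1 to 8 rows; each row shifts and turns the pose as measured when the row begins; what a row does not reach is not made up. A row lasts 1/8 s, in which the tool goes at most 62.5 mm and 10.7 degrees, less where a joint would pass 70% of its speed; a pose out of reach is approached as far as the arm can. A call is refused whole if a number of a shift passes 0.0625 or a number of a turn 0.188, either way. A call with a gripper value outside its range is refused whole. The fingers move at their own pace and stop on an object; the grip force is fixed at half the most. Time passes only in rows, so rows that do not move let the fingers close. It gives the time, the measured TCP pose, the force and the opening at its end, in the units of the state.
- get_obs(): the state, without advancing time (a new reading comes with each control period).
- grab_frame(name): name is "side" or "top" or "wrist"; returns the picture (384x512x3 uint8, red, green, blue); there is no depth.
- camera_params(name): a dict with "K" (3x3 intrinsics, pixels), "position" and "orientation" of the camera in the world; the wrist camera has in their place "T_tool_cam" (4x4, takes a point from camera to tool coordinates, whose origin is the TCP and whose axes are the flange's). Camera axes: x right, y up, looking along -z (the intrinsics and any distortion apply to the point x, -y, -z); pixel columns grow to the right and rows downward; lengths in m; the calibration is good to about 2 mm. A picture is of the moment at which its call begins: read the wrist's pose just before it. camera_params takes no time and is no camera call.
- arm.sign_off(): hands the job in, once; it reports no verdict.
Trained networks look in the newest picture that a camera, given by its name, has taken for a name from the list of things; names that differ only in an ending like _2 or _b are one class to them, and where a whole thing is asked for, a point or a joint stands for the part that bears it (a point fixed in the world has none). Each returns a list of dicts, best first, with "confidence" (0 to 1); they miss things now and then, are a little off and sometimes report something else, mostly with a low value. They report only what shows in the picture. A call takes as long as a camera call. They do not tell look-alikes from the thing itself.
- search_frame(target, camera): "centre" ([column, row] as shares, 0 to 1, of the picture: columns of its width, rows of its height, amid what is visible of it).
- outline_of(target, camera): "mask" (384x512 bool, what is visible of it) and "centre" ([column, row] as shares, 0 to 1, of the picture: columns of its width, rows of its height, amid what is visible of it).
- tip_of(target, camera): "centre" ([column, row] as shares, 0 to 1, of the picture: columns of its width, rows of its height: a listed point, or the origin of a listed thing).
The state is a dict: "time": time; "joints": joint angles; "qd": joint speeds; "joint_torque": joint torques, N m; "ee_pos": TCP position; "ee_rot": TCP orientation; "wrist_force": force on the tool from outside, world axes, zero at the start; "moment": the same for the moment, N m; "opening": opening from 0.0 (shut) to 1.0 (fully open).
Only numpy, scipy, OpenCV 4.12 (cv2) and the standard library are available. Lean on these libraries where they do the work, as an engineer would, in place of code of your own. Each camera call takes 0.05 s, during which the arm holds its last target.

TASK

Three capped tubes stand in the open rack, alike except for their feet: one is tapered, two are flat. Put the one with the tapered foot upright into the one empty bore of the heater block, foot down and fully home like the two already there (a flat foot would stop on the step in the bore and stand about 20 mm too high), let go of it, and leave the two flat-footed tubes standing in their places in the rack.

Things in the scene. Friction and masses are not known exactly. Their poses are not given: they have to be found in the camera images.
- tapered_tube: The tube to move: closed, rigid, about 30 g, 115 mm long, white body 29 mm across, blue cap 35 mm across on the top 15 mm. Foot: a cone, 29 mm narrowing to 8 mm over the lowest 26 mm, seen under the rack's top plate from the far side. Origin: tip of the foot, z along the tube to the cap. Starts upright in any of the rack's 3 holes, tip 6 mm above the table.
- flat_1: Bystander in another hole of the same rack: same cap, body, length and origin, but a square-cut flat foot 29 mm across. The rack is fixed, of dark steel, open at the sides; its 32 mm holes lie 72 mm apart in one row (within 18 degrees of the table's y); its top plate is 46 mm wide across the row, its upper face 72 mm above the table.
- flat_2: As flat_1, in the remaining hole of the rack's row of three. (A further flat-footed tube, standing alone on the table, plays no part.)
- free_bore: Empty bore, one of 3 in a row 80 mm apart, in a fixed white-cased heater, 104 x 276 mm. Origin: centre of its mouth, 65 mm above the table; z up, y along the row (within 18 degrees of the table's y). 34 mm wide for 40 mm, then a step to 24 mm for 25 mm more. A tapered tube rests with its tip 60 mm below the mouth, its cap's top 55 mm above; so do the 2 neighbours.
Things that resemble listed ones, but are neither listed nor needed, are in the scene too. Leave any turquoise look-alike of the tapered_tube alone.

How it is judged:
On the way:
1. the tapered tube is lifted clear out of the rack (height (world z) of tapered_tube above 0.08 m), for 0.1 s.
At the end, for the whole second after the job is handed in: The tapered tube is at rest in the empty bore, its tip within 12 mm of the bore's axis and more than 50 mm below the mouth, upright within 10 degrees; both flat-footed tubes stand upright within 10 degrees and within 20 mm of where they started (horizontal distance between tapered_tube and free_bore below 0.012 m and z of tapered_tube in the frame of free_bore below -0.05 m and angle between each of tapered_tube, flat_1, flat_2's own z axis and vertical below 0.175 rad and linear speed of tapered_tube below 0.03 m/s and distance of each of flat_1, flat_2 from where it was at the start of the episode below 0.02 m); the robot touches nothing.
It also fails if it takes over 35 s, if anything falls off the work surface, if the arm or the gripper's body presses on something with over 40 N, if the wrist force passes 120 N, or if a joint passes its speed limit or range.

## Working session

There is one attempt and no reset: what is moved stays moved. The work goes in short steps, Python scripts to look and compute and a tool call to move; the robot and the scene stay as the last step left them, time stands still between calls to the robot, and variables do not carry over. Pictures are saved under pics/ and viewed, and the job is handed in when it is done.

Besides the shell and the picture viewer there is one more tool, called as name(argument=value, ...), one argument or row to a line, values as JSON. carry_out: Moves the arm, as the interface text tells. Its arguments: {"type":"object","properties":{"deltas":{"type":"array","items":{"type":"array","items":{"type":"number"}}}},"required":["deltas"]}

```bash
mkdir -p pics; ls; python3 - <<'E'
from bench import *
import cv2
for n in ["side","top","wrist"]:
    f=grab_frame(n); cv2.imwrite(f"pics/{n}0.png",f[:,:,::-1])
    print(n,camera_params(n))
print(get_obs())
E
```

```text
pics
side {'K': array([[411.17638527,   0.        , 258.08244472],
       [  0.        , 411.17638527, 194.90755349],
       [  0.        ,   0.        ,   1.        ]]), 'position': array([0.29228289, 0.6358618 , 0.8207132 ]), 'orientation': array([-0.18255322, -0.07691447,  0.35604712,  0.91322995])}
top {'K': array([[476.5417737 ,   0.        , 249.79407714],
       [  0.        , 476.5417737 , 198.63885591],
       [  0.        ,   0.        ,   1.        ]]), 'position': array([ 0.45024213, -0.00216981,  0.98250118]), 'orientation': array([-0.69835252, -0.04715102,  0.03325046,  0.7134248 ])}
wrist {'K': array([[336.81945911,   0.        , 253.14310683],
       [  0.        , 336.81945911, 194.72385314],
       [  0.        ,   0.        ,   1.        ]]), 'T_tool_cam': array([[ 9.25206850e-04,  9.55218004e-01,  2.95901517e-01,
         8.44629273e-02],
       [ 9.99999148e-01, -1.15631715e-03,  6.06042499e-04,
        -6.05356833e-04],
       [ 9.21058705e-04,  2.95900705e-01, -9.55218260e-01,
        -1.66042007e-01],
       [ 0.00000000e+00,  0.00000000e+00,  0.00000000e+00,
         1.00000000e+00]])}
{'time': 0.15, 'joints': array([ 1.08531301,  0.59992935, -0.0025249 ,  1.59992901,  0.00183058,
        0.94289946, -0.07980409]), 'qd': array([-0.0002105 , -0.00116003, -0.00177689, -0.00165481, -0.00029036,
       -0.0003755 , -0.0023153 ]), 'joint_torque': array([ 3.21087289e-03, -7.65586352e+01,  1.49916217e+00, -2.52563775e+01,
       -5.23498224e-02,  1.48442038e-02,  8.71560906e-05]), 'ee_pos': array([ 0.28801464, -0.66494685,  0.21797341]), 'ee_rot': array([-5.50476869e-04,  9.79178696e-01,  2.02999367e-01, -1.89282486e-04]), 'wrist_force': array([-0.08971144,  0.06456946, -0.27501034]), 'moment': array([-0.00171871, -0.02535026, -0.04037208]), 'opening': 0.9972096544064619}
```

View pics/side0.png

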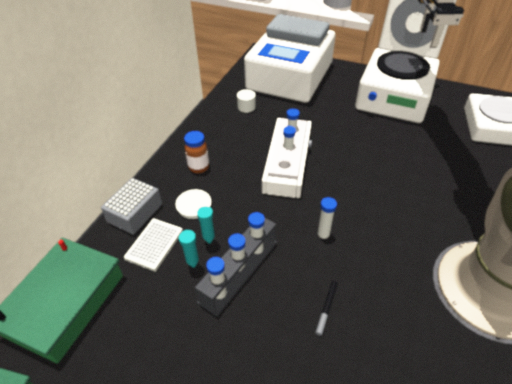

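View pics/top0.png

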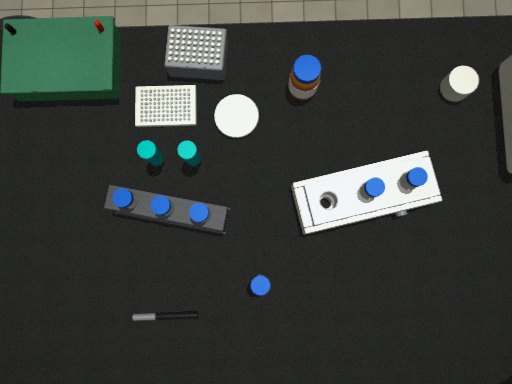

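View pics/wrist0.png

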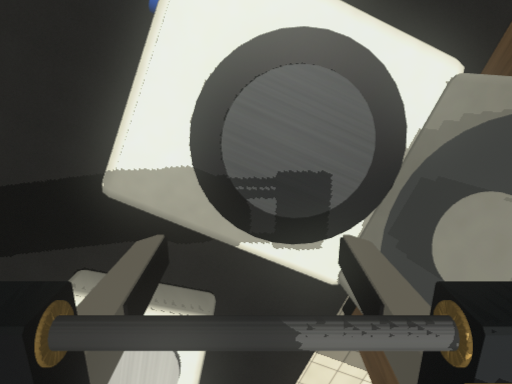

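```bash
cat > h.py <<'E'
import numpy as np, cv2
from scipy.spatial.transform import Rotation as R
from bench import *
def rot(q): return R.from_quat([q[1],q[2],q[3],q[0]]).as_matrix()
def cam(n,obs=None):
    p=camera_params(n)
    if n=='wrist':
        o=obs or get_obs(); T=np.eye(4);T[:3,:3]=rot(o['ee_rot']);T[:3,3]=o['ee_pos'];T=T@p['T_tool_cam']
        return p['K'],T[:3,:3],T[:3,3]
    return p['K'],rot(p['orientation']),p['position']
def ray(c,u,v):
    K,Rm,t=c; d=np.linalg.inv(K)@[u,v,1]; return t,Rm@(d*[1,-1,-1])
def onz(c,u,v,z):
    t,d=ray(c,u,v); return t+d*(z-t[2])/d[2]
def proj(c,P):
    K,Rm,t=c; q=Rm.T@(np.asarray(P)-t)*[1,-1,-1]; q=K@q; return q[:2]/q[2]
E
python3 - <<'E'
from h import *
f=grab_frame('top');g=grab_frame('side')
ct=cam('top');cs=cam('side')
for n in ['tapered_tube','flat_1','free_bore']:
  for c in ['top','side']:
    r=search_frame(n,c); 
    for d in r:
        u,v=np.array(d['centre'])*[512,384]; print(n,c,round(d['confidence'],2),u.round(),v.round())
  for d in tip_of(n,'top'): 
        u,v=np.array(d['centre'])*[512,384]; print(' tip',round(d['confidence'],2),u.round(1),v.round(1), onz(ct,u,v,.065).round(4), onz(ct,u,v,.006).round(4))
for u,v in [(122,197),(160,205),(199,212),(147,149),(187,150),(260,285)]: print(u,v,onz(ct,u,v,.121).round(4))
for u,v in [(375,186),(417,177)]: print(u,v,onz(ct,u,v,.12).round(4))
print(onz(ct,328,201,.065))
cv2.imwrite('pics/c1.png',cv2.resize(g[190:320,160:300],None,fx=4.5,fy=4.5,interpolation=cv2.INTER_CUBIC)[:,:,::-1])
E
```

```text
tapered_tube top 0.85 149.0 153.0
tapered_tube top 0.69 191.0 150.0
tapered_tube side 0.84 238.0 244.0
tapered_tube side 0.74 206.0 219.0
tapered_tube side 0.6 190.0 248.0
 tip 0.94 197.3 158.2 [0.6374 0.1162 0.065 ] [0.6494 0.1238 0.006 ]
 tip 0.83 160.9 162.2 [0.6312 0.1878 0.065 ] [0.6428 0.2001 0.006 ]
 tip 0.63 167.3 209.0 [0.5386 0.1753 0.065 ] [0.5443 0.1867 0.006 ]
flat_1 top 0.9 124.0 198.0
flat_1 top 0.61 199.0 213.0
flat_1 side 0.83 257.0 228.0
flat_1 side 0.69 217.0 270.0
 tip 0.89 139.0 201.5 [0.5546 0.2306 0.065 ] [0.5613 0.2455 0.006 ]
 tip 0.73 209.0 220.5 [0.5146 0.0945 0.065 ] [0.5187 0.1007 0.006 ]
free_bore top 0.59 324.0 201.0
 tip 0.39 328.0 199.9 [ 0.5494 -0.1361  0.065 ] [ 0.5558 -0.1447  0.006 ]
122 197 [0.5572 0.2477 0.121 ]
160 205 [0.5409 0.1778 0.121 ]
199 212 [0.5265 0.1066 0.121 ]
147 149 [0.6456 0.2021 0.121 ]
187 150 [0.6419 0.1279 0.121 ]
260 285 [ 0.3936 -0.0013  0.121 ]
375 186 [ 0.567  -0.2142  0.12  ]
417 177 [ 0.5817 -0.291   0.12  ]
[ 0.54728749 -0.13604179  0.065     ]
```

View pics/c1.png

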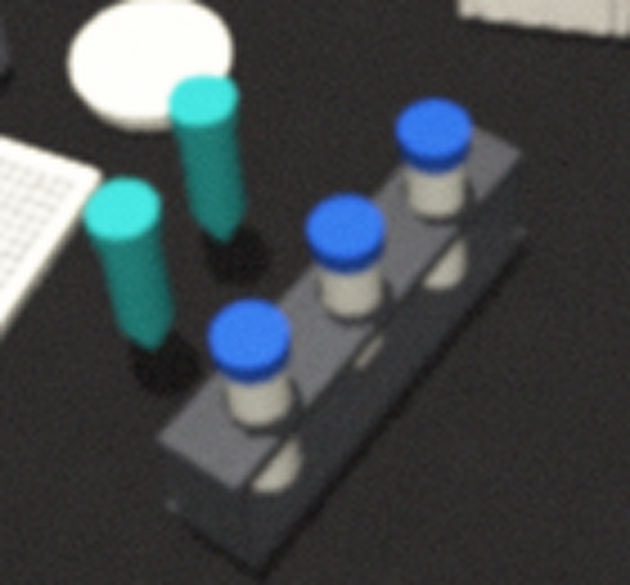

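The side crop shows the middle rack tube narrowing below the plate, at about side (238,244) and top (160,205). The end tubes, at top (122,197) and (199,212), have wide feet.

Things that could be mistaken for it:
- the turquoise look-alikes at top (147,149) and (187,150)
- the lone tube at (260,285)
- the heater tubes at (375,186) and (417,177)

I choose the middle tube and will confirm from the far side with the wrist camera.

carry_out(
  deltas=[
    [0.01, 0.03, 0.03, 0, 0, 0, 0],
    [0.024, 0.055, 0.01, 0, 0, 0, 0],
    [0.024, 0.055, 0, 0, 0, 0, 0],
    [0.024, 0.055, 0, 0, 0, 0, 0],
    [0.024, 0.055, 0, 0, 0, 0, 0],
    [0.024, 0.055, 0, 0, 0, 0, 0],
    [0.024, 0.055, 0, 0, 0, 0, 0],
    [0.024, 0.055, 0, 0, 0, 0, 0],
  ],
)

```text
time: 1.7
ee_pos: [0.4673, -0.2424, 0.2604]
ee_rot: [0.002, 0.98, 0.199, 0.001]
wrist_force: [2.0, 0.3, 0.5]
opening: 1.002
```

carry_out(
  deltas=[
    [0.024, 0.055, 0, 0, 0, 0, 0],
    [0.024, 0.055, 0, 0, 0, 0, 0],
    [0.024, 0.055, 0, 0, 0, 0, 0],
    [0.024, 0.055, 0, 0, 0, 0, 0],
    [0.024, 0.055, 0, 0, 0, 0, 0],
    [0.024, 0.055, 0, 0, 0, 0, 0],
    [0.024, 0.055, 0, 0, 0, 0, 0],
    [0.024, 0.055, 0, 0, 0, 0, 0],
  ],
)

```text
time: 2.7
ee_pos: [0.665, 0.2122, 0.2631]
ee_rot: [0.003, 0.98, 0.198, 0.004]
wrist_force: [0.9, -0.3, -0.2]
opening: 1.0
```

carry_out(
  deltas=[
    [0.02, -0.015, -0.03, 0, 0, 0, 0],
    [0, 0, 0, 0, 0, 0, 0],
  ],
)

```text
time: 2.95
ee_pos: [0.6858, 0.2046, 0.2317]
ee_rot: [0.002, 0.979, 0.202, 0.005]
wrist_force: [1.0, -0.9, 0.5]
opening: 1.0
```

```bash
python3 - <<'E'
from h import *
o=get_obs();f=grab_frame('wrist')
print(o['ee_pos'],o['joints'])
cv2.imwrite('pics/w1.png',cv2.resize(f,None,fx=1.5,fy=1.5)[:,:,::-1])
c=cam('wrist',o)
for xy in [(.557,.2477),(.541,.178),(.5265,.1066)]: print(proj(c,[*xy,.121]),proj(c,[*xy,.006]))
for n in ['tapered_tube','flat_1']:
  for d in search_frame(n,'wrist'): print(n,d['confidence'],np.array(d['centre'])*[512,384])
E
```

```text
[0.6857943  0.20462372 0.23174563] [-0.28103943  0.57605249 -0.14618924  1.61079126  0.10454178  0.95414074
 -1.62823785]
[157.47283979 296.98917047] [181.61632669 244.65425154]
[219.77974255 334.29280047] [227.68099701 274.12117283]
[279.69223929 368.32120622] [272.82271575 301.51070053]
tapered_tube 0.95 [224.8192 304.2816]
tapered_tube 0.76 [304.1792 248.7168]
tapered_tube 0.67 [241.2032 220.608 ]
tapered_tube 0.32 [172.0832 277.0176]
flat_1 0.57 [275.3024 360.6144]
flat_1 0.17 [223.6928 302.208 ]
```

View pics/w1.png

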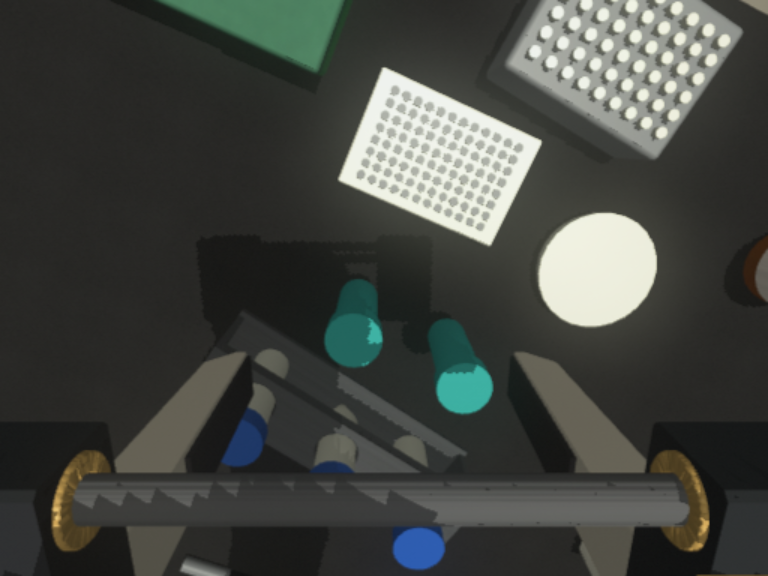

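The wrist view shows the feet below the plate, in the 1.5x picture. The left foot at (272,362) and the right foot at (408,448) are wide, and the middle foot at (345,412) is small. The middle tube is therefore tapered. Next I check this in a close crop and refine the positions.

```bash
python3 - <<'E'
from h import *
w=cv2.imread('pics/w1.png'); cv2.imwrite('pics/w1c.png',cv2.resize(w[300:500,180:480],None,fx=2.6,fy=2.6,interpolation=cv2.INTER_CUBIC))
from scipy.optimize import least_squares
def capfit(n,img,guess,ztop):
    # predicted hull of cap cylinder vs blue mask
    c=cam(n); hsv=cv2.cvtColor(img,cv2.COLOR_BGR2HSV)
    m=((hsv[:,:,0]>100)&(hsv[:,:,0]<125)&(hsv[:,:,1]>150)&(hsv[:,:,2]>60)).astype(np.uint8)
    _,lab,st,ce=cv2.connectedComponentsWithStats(m)
    p=proj(c,[*guess,ztop-.005]); i=1+np.argmin(np.linalg.norm(ce[1:]-p,axis=1))
    a=np.linspace(0,2*np.pi,40)
    def cen(xy):
        pts=[proj(c,[xy[0]+.0175*np.cos(t),xy[1]+.0175*np.sin(t),z]) for t in a for z in (ztop,ztop-.015)]
        h=cv2.convexHull((np.array(pts)*16).astype(np.float32)); M=cv2.moments(h); return np.array([M['m10'],M['m01']])/M['m00']/16
    r=least_squares(lambda xy:cen(xy)-ce[i],guess)
    return r.x.round(4),st[i,4]
for n in ['top','side']:
    img=cv2.imread(f'pics/{n}0.png')
    for g,z in [((.557,.248),.121),((.541,.178),.121),((.5265,.1066),.121),((.567,-.214),.12),((.5817,-.291),.12)]: print(n,capfit(n,img,g,z))
E
```

```text
top (array([0.5568, 0.249 ]), np.int32(315))
top (array([0.5418, 0.1786]), np.int32(303))
top (array([0.527 , 0.1083]), np.int32(299))
top (array([ 0.5661, -0.2143]), np.int32(287))
top (array([ 0.5832, -0.2925]), np.int32(300))
side (array([0.5588, 0.248 ]), np.int32(262))
side (array([0.544 , 0.1774]), np.int32(236))
side (array([0.5287, 0.1063]), np.int32(217))
side (array([ 0.5668, -0.2145]), np.int32(95))
side (array([ 0.5853, -0.2958]), np.int32(124))
```

View pics/w1c.png

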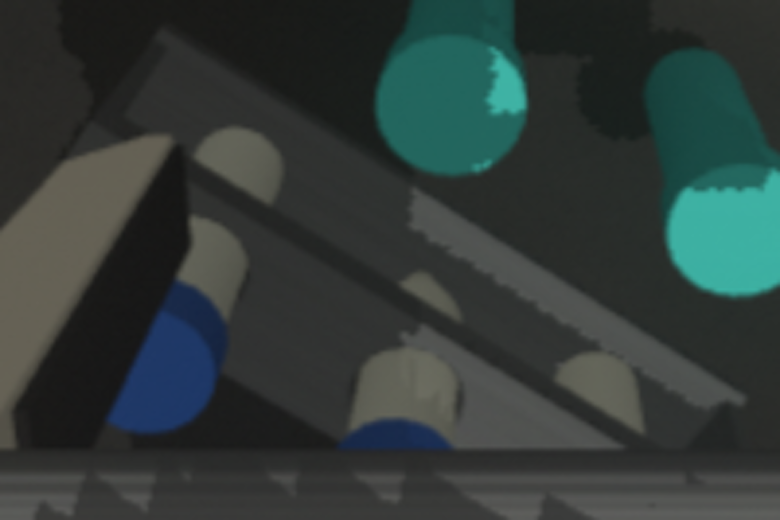

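The close crop confirms it: under the plate the middle foot is a cone tip, and both neighbours have full-width feet. Next I move over the middle tube at (0.543, 0.178) and turn the jaws across the row.

carry_out(
  deltas=[
    [-0.024, -0.005, 0, 0, 0, 0.16, 60],
    [-0.024, -0.005, 0, 0, 0, 0.16, 60],
    [-0.024, -0.005, 0, 0, 0, 0.16, 60],
    [-0.024, -0.005, 0, 0, 0, 0.16, 60],
    [-0.024, -0.004, 0, 0, 0, 0.16, 60],
    [-0.023, -0.003, 0, 0, 0, 0.155, 60],
    [0, 0, 0, 0, 0, 0, 60],
  ],
)

```text
time: 3.98
ee_pos: [0.5377, 0.1784, 0.2447]
ee_rot: [-0.001, 0.768, 0.641, 0.012]
wrist_force: [0.9, 0.2, 0.7]
opening: 0.764
```

```bash
python3 - <<'E'
from h import *
o=get_obs();print(o['ee_pos'],rot(o['ee_rot']).round(3),o['joints'].round(2),o['opening'])
E
```

```text
[0.53765711 0.17844575 0.24466712] [[ 0.178  0.984  0.017]
 [ 0.984 -0.179  0.017]
 [ 0.02   0.014 -1.   ]] [-0.08  0.4  -0.45  1.93  0.23  0.83 -0.83] 0.7639551064676964
```

carry_out(
  deltas=[
    [0.005, 0, -0.03, -0.017, 0.017, 0, 60],
    [0, 0, -0.03, 0, 0, 0, 60],
    [0, 0, -0.03, 0, 0, 0, 60],
    [0, 0, -0.02, 0, 0, 0, 60],
    [0, 0, 0, 0, 0, 0, 60],
  ],
)

```text
time: 4.6
ee_pos: [0.5491, 0.1788, 0.1368]
ee_rot: [0.003, 0.774, 0.633, 0.005]
wrist_force: [0.1, 0.5, 0.2]
opening: 0.767
```

```bash
python3 - <<'E'
from h import *
o=get_obs();print(o['ee_pos'],rot(o['ee_rot']).round(3),o['opening'])
for n in ['top','side']:
  f=grab_frame(n)
  if n=='side': cv2.imwrite('pics/s2.png',cv2.resize(f[150:340,140:340],None,fx=3.5,fy=3.1)[:,:,::-1])
f=grab_frame('wrist');cv2.imwrite('pics/w2.png',f[:,:,::-1])
c=cam('wrist',o);print(proj(c,[.543,.178,.121]))
E
```

```text
[0.5491329  0.17878609 0.136831  ] [[ 0.197  0.98   0.012]
 [ 0.98  -0.197  0.002]
 [ 0.004  0.012 -1.   ]] 0.7667275115227294
[241.29084008 243.43112664]
```

View pics/s2.png

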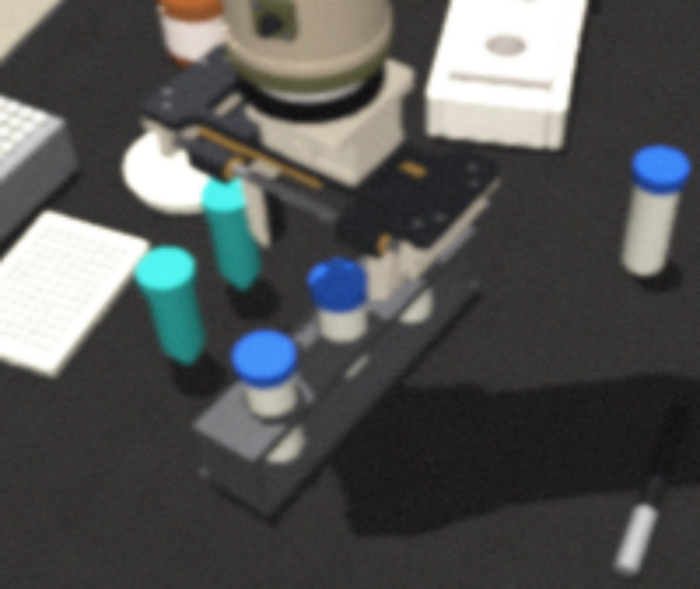

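View pics/w2.png

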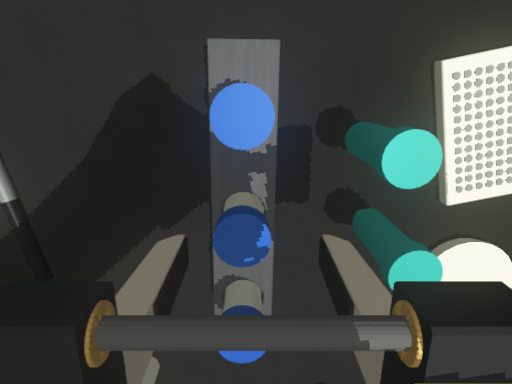

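carry_out(
  deltas=[
    [-0.005, 0.001, -0.02, -0.002, 0.012, 0, 60],
    [0, 0, -0.015, 0, 0, 0, 60],
    [0, 0, -0.007, 0, 0, 0, 60],
    [0, 0, 0, 0, 0, 0, 60],
  ],
)

```text
time: 5.25
ee_pos: [0.5451, 0.1804, 0.0949]
ee_rot: [0.001, 0.774, 0.633, 0.002]
wrist_force: [0.5, 0.3, 0.4]
opening: 0.767
```

carry_out(
  deltas=[
    [-0.001, 0, 0, 0, 0, 0, 150],
    [0, 0, 0, 0, 0, 0, 200],
    [0, 0, 0, 0, 0, 0, 255],
    [0, 0, 0, 0, 0, 0, 255],
    [0, 0, 0, 0, 0, 0, 255],
    [0, 0, 0, 0, 0, 0, 255],
  ],
)

```text
time: 6.0
ee_pos: [0.5446, 0.1805, 0.0959]
ee_rot: [0.001, 0.774, 0.633, 0.003]
wrist_force: [-0.0, 0.2, -0.7]
opening: 0.368
```

carry_out(
  deltas=[
    [0, 0, 0.015, 0, 0, 0, 255],
    [0, 0, 0.02, 0, 0, 0, 255],
    [0, 0, 0.025, 0, 0, 0, 255],
    [0, 0, 0.03, 0, 0, 0, 255],
    [0, 0, 0.03, 0, 0, 0, 255],
    [0, 0, 0.03, 0, 0, 0, 255],
    [0, 0, 0.01, 0, 0, 0, 255],
    [0, 0, 0, 0, 0, 0, 255],
  ],
)

```text
time: 7.0
ee_pos: [0.5434, 0.1806, 0.2665]
ee_rot: [0.001, 0.774, 0.634, 0.004]
wrist_force: [0.2, -0.4, -0.9]
opening: 0.372
```

```bash
python3 - <<'E'
from h import *
o=get_obs();print(o['ee_pos'],rot(o['ee_rot']).round(3),o['opening'])
f=grab_frame('side'); cv2.imwrite('pics/s3.png',cv2.resize(f[100:310,140:340],None,fx=3,fy=2.8)[:,:,::-1])
E
```

```text
[0.54341591 0.18059473 0.26649963] [[ 0.197  0.98   0.007]
 [ 0.98  -0.197  0.003]
 [ 0.004  0.007 -1.   ]] 0.3718717810916811
```

View pics/s3.png

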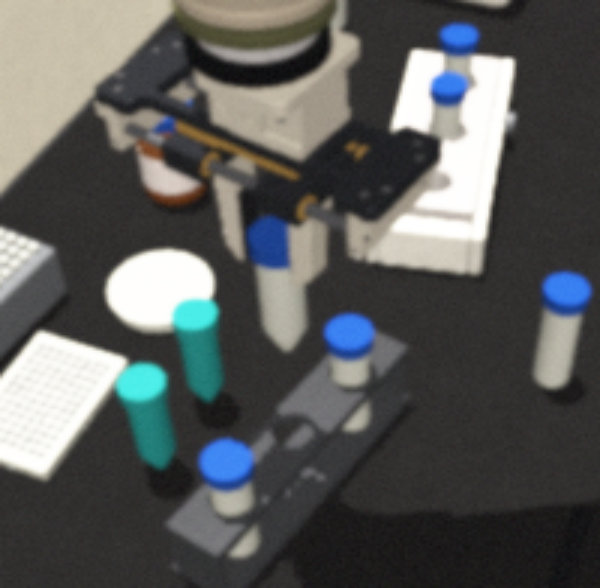

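The tapered tube hangs in the gripper with its cone foot visible at crop (288,345), and both flat tubes still stand in the rack. Next I carry it over to the bore.

carry_out(
  deltas=[
    [0.001, -0.04, 0, 0, 0, 0, 255],
    [0.001, -0.045, 0, 0, 0, 0, 255],
    [0.001, -0.045, 0, 0, 0, 0, 255],
    [0.001, -0.045, 0, 0, 0, 0, 255],
    [0.001, -0.045, 0, 0, 0, 0, 255],
    [0, -0.045, 0, 0, 0, 0, 255],
    [0, -0.035, 0, 0, 0, 0, 255],
    [0, 0, 0, 0, 0, 0, 255],
  ],
)

```text
time: 8.05
ee_pos: [0.5421, -0.1282, 0.2549]
ee_rot: [-0.005, 0.772, 0.635, -0.003]
wrist_force: [-0.6, 1.2, -1.4]
opening: 0.37
```

carry_out(
  deltas=[
    [0, 0, 0, 0, 0, 0, 255],
  ],
)

```text
time: 8.18
ee_pos: [0.5417, -0.1275, 0.254]
ee_rot: [-0.006, 0.772, 0.635, -0.003]
wrist_force: [0.0, 0.1, -1.1]
opening: 0.371
```

```bash
python3 - <<'E'
from h import *
o=get_obs();print(o['ee_pos'],rot(o['ee_rot']).round(3),o['opening'])
for n in ['side','top','wrist']:
  f=grab_frame(n); cv2.imwrite(f'pics/{n}4.png',f[:,:,::-1])
  if n=='side': cv2.imwrite('pics/s4.png',cv2.resize(f[30:230,220:380],None,fx=3.5,fy=2.9)[:,:,::-1])
  if n=='top': cv2.imwrite('pics/t4.png',cv2.resize(f[120:260,240:450],None,fx=3.5,fy=3.5)[:,:,::-1])
  for k in ['tapered_tube','free_bore']:
    for d in tip_of(k,n): print(n,k,d['confidence'],np.array(d['centre'])*[512,384])
  c=cam(n,o)
  a=rot(o['ee_rot'])
  print(n,'exp tip',proj(c,o['ee_pos']+a@[0,0,.090]),'bore',proj(c,[.549,-.136,.065]))
E
```

```text
[ 0.5416831  -0.12754422  0.25398754] [[ 0.193  0.981 -0.012]
 [ 0.981 -0.193  0.005]
 [ 0.003 -0.013 -1.   ]] 0.371470075011818
side tapered_tube 0.75 [288.2048 137.3184]
side tapered_tube 0.63 [195.7888 268.992 ]
side exp tip [287.86863157 137.77219749] bore [284.50093047 163.80045551]
top tapered_tube 0.88 [198.1952 159.7824]
top exp tip [331.09556088 198.73442199] bore [327.94387049 200.1190241 ]
wrist free_bore 0.72 [267.2128 180.096 ]
wrist exp tip [251.93679205 200.84975153] bore [262.55666529 178.92439575]
```

View pics/s4.png

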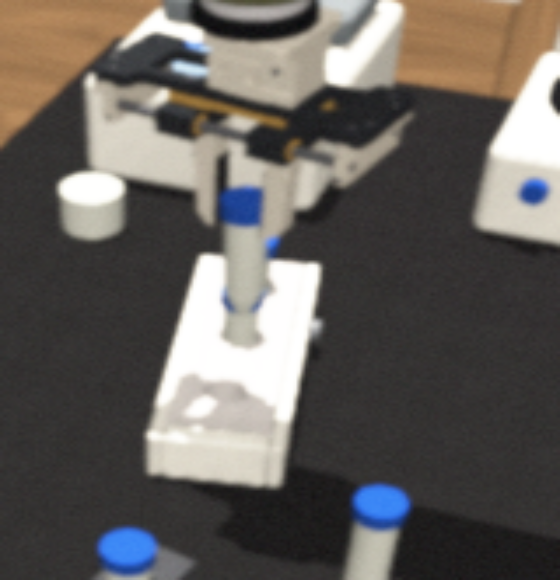

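View pics/wrist4.png

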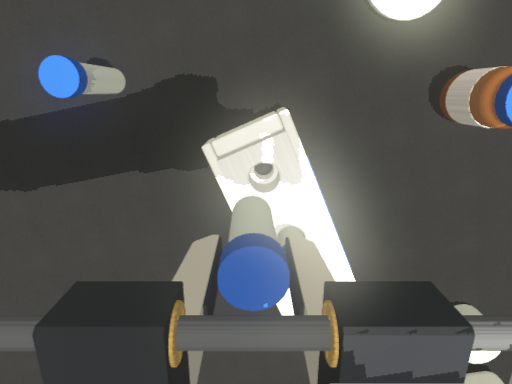

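View pics/t4.png

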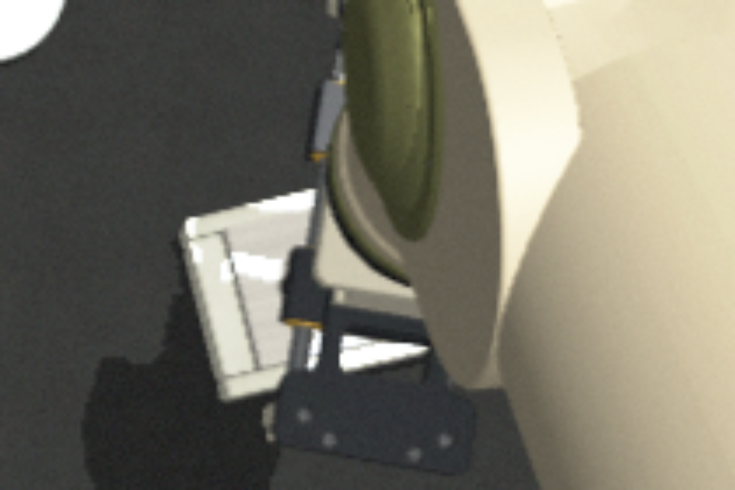

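carry_out(
  deltas=[
    [0.008, -0.009, -0.03, -0.005, -0.012, 0, 255],
    [0, 0, -0.03, 0, 0, 0, 255],
    [0, 0, 0, 0, 0, 0, 255],
    [0, 0, 0, 0, 0, 0, 255],
  ],
)

```text
time: 9.12
ee_pos: [0.5517, -0.1365, 0.1957]
ee_rot: [0.002, 0.772, 0.636, 0.002]
wrist_force: [0.2, -0.5, -0.3]
opening: 0.368
```

```bash
python3 - <<'E'
from h import *
o=get_obs();print(o['ee_pos'],rot(o['ee_rot']).round(3)[:,2],o['opening'])
a=rot(o['ee_rot'])
for n in ['side','wrist']:
  f=grab_frame(n); c=cam(n,o)
  for k in ['tapered_tube','free_bore']:
    for d in tip_of(k,n):
      uv=np.array(d['centre'])*[512,384]; print(n,k,d['confidence'],uv,onz(c,*uv,.065))
  t=proj(c,o['ee_pos']+a@[0,0,.094]);b=proj(c,[.549,-.136,.065]); print(n,t,b)
  x,y=(np.clip(b,70,310)).astype(int); g=f.copy()
  ths=np.linspace(0,2*np.pi,40)
  cv2.polylines(g,[np.array([proj(c,[.549+.017*np.cos(q),-.136+.017*np.sin(q),.065]) for q in ths]).astype(int)],True,(255,0,0),1)
  cv2.imwrite(f'pics/{n}5.png',cv2.resize(np.hstack([z[y-65:y+65,x-65:x+65] for z in (f,g)]),None,fx=3,fy=3)[:,:,::-1])
E
```

```text
[ 0.55167608 -0.13652722  0.19574876] [ 0.006 -0.001 -1.   ] 0.368315672086486
side tapered_tube 0.83 [284.6208 151.1808] [ 0.56649858 -0.18413521  0.065     ]
side tapered_tube 0.7 [195.584 268.8  ] [0.61091159 0.24600529 0.065     ]
side tapered_tube 0.57 [209.1008 241.9968] [0.61684766 0.17173468 0.065     ]
side [283.95567657 153.0494077 ] [284.50093047 163.80045551]
wrist tapered_tube 0.69 [251.5968 203.4816] [ 0.5488904 -0.1523064  0.065    ]
wrist free_bore 0.49 [252.0064 190.3872] [ 0.55170123 -0.13992189  0.065     ]
wrist [251.95402147 199.31735584] [248.28893733 186.90129412]
```

View pics/side5.png

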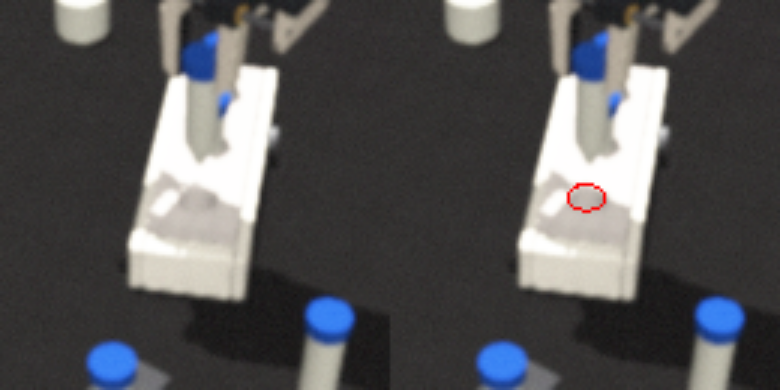

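View pics/wrist5.png

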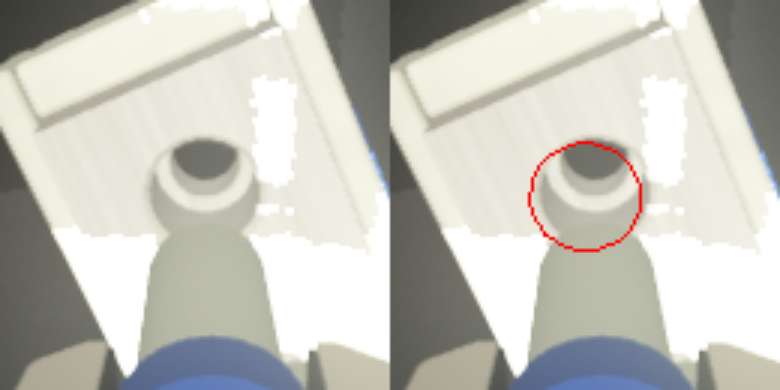

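In the wrist crop, the bore mouth is centred at column ≈205 and the tube axis at ≈207, so the tube is over the bore. I descend in small steps.

carry_out(
  deltas=[
    [-0.0005, 0.001, -0.015, 0, 0.006, 0, 255],
    [0, 0, -0.015, 0, 0, 0, 255],
    [0, 0, -0.012, 0, 0, 0, 255],
    [0, 0, -0.01, 0, 0, 0, 255],
    [0, 0, 0, 0, 0, 0, 255],
  ],
)

```text
time: 10.05
ee_pos: [0.5503, -0.1355, 0.1391]
ee_rot: [-0.0, 0.772, 0.636, -0.001]
wrist_force: [0.2, -0.3, -0.0]
opening: 0.366
```

```bash
python3 - <<'E'
from h import *
o=get_obs();print(o['ee_pos'],rot(o['ee_rot']).round(3)[:,2],o['wrist_force'])
for n in ['side','wrist']:
  f=grab_frame(n); c=cam(n,o)
  x,y=proj(c,[.551,-.136,.09]).astype(int); x,y=np.clip([x,y],70,310)
  cv2.imwrite(f'pics/{n}6.png',cv2.resize(f[y-65:y+65,x-65:x+65],None,fx=4,fy=4)[:,:,::-1])
E
```

```text
[ 0.5502866  -0.13551233  0.13913552] [-0.002 -0.001 -1.   ] [ 0.15684947 -0.29458005 -0.02305821]
```

View pics/side6.png

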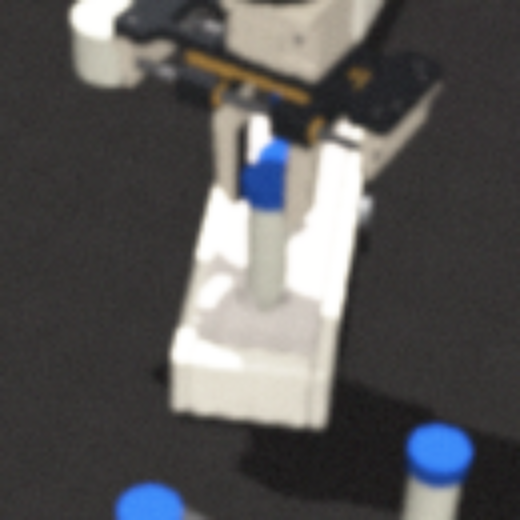

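View pics/wrist6.png

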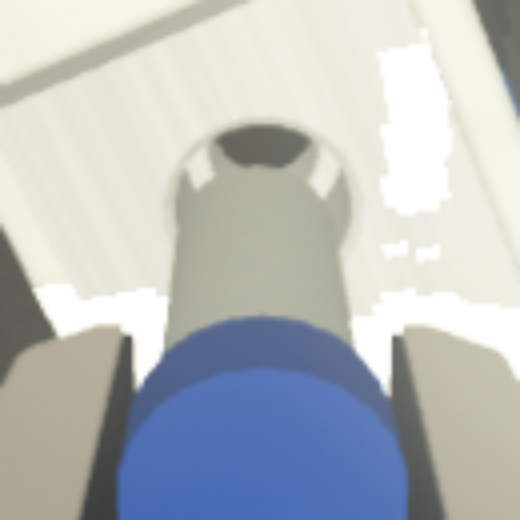

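The tip is about 16 mm inside the mouth and centred, with bore and tube both at column ≈260. I continue down.

carry_out(
  deltas=[
    [0, 0, -0.01, 0, 0, 0, 255],
    [0, 0, -0.01, 0, 0, 0, 255],
    [0, 0, -0.008, 0, 0, 0, 255],
    [0, 0, 0, 0, 0, 0, 255],
  ],
)

```text
time: 10.65
ee_pos: [0.5512, -0.1358, 0.1108]
ee_rot: [0.001, 0.772, 0.635, -0.0]
wrist_force: [-0.2, -0.3, 0.3]
opening: 0.366
```

carry_out(
  deltas=[
    [0, 0, -0.006, 0, 0, 0, 255],
    [0, 0, -0.005, 0, 0, 0, 255],
    [0, 0, -0.003, 0, 0, 0, 255],
    [0, 0, 0, 0, 0, 0, 255],
  ],
)

```text
time: 11.15
ee_pos: [0.5515, -0.1356, 0.096]
ee_rot: [0.001, 0.772, 0.635, -0.0]
wrist_force: [0.4, 0.1, -0.8]
opening: 0.368
```

carry_out(
  deltas=[
    [0, 0, 0, 0, 0, 0, 120],
    [0, 0, 0, 0, 0, 0, 80],
    [0, 0, 0, 0, 0, 0, 60],
    [0, 0, 0.01, 0, 0, 0, 60],
    [0, 0, 0.03, 0, 0, 0, 60],
    [0, 0, 0.04, 0, 0, 0, 60],
    [0, 0, 0.03, 0, 0, 0, 60],
    [0, 0, 0, 0, 0, 0, 60],
  ],
)

```text
time: 12.15
ee_pos: [0.5514, -0.1355, 0.2123]
ee_rot: [0.002, 0.772, 0.636, 0.0]
wrist_force: [0.9, -0.8, -0.6]
opening: 0.763
```

carry_out(
  deltas=[
    [-0.02, -0.03, 0.02, 0, 0, 0, 60],
    [-0.02, -0.05, 0, 0, 0, 0, 60],
    [0, -0.06, 0, 0, 0, 0, 60],
    [0, -0.06, 0, 0, 0, 0, 60],
    [0, -0.06, 0, 0, 0, 0, 60],
    [0, -0.03, 0, 0, 0, 0, 60],
    [0, 0, 0, 0, 0, 0, 60],
  ],
)

```text
time: 13.02
ee_pos: [0.5064, -0.4328, 0.2295]
ee_rot: [-0.0, 0.771, 0.637, -0.0]
wrist_force: [-0.7, 1.1, -0.6]
opening: 0.766
```

```bash
python3 - <<'E'
from h import *
o=get_obs();print(o['time'],o['ee_pos'],o['wrist_force'])
for n in ['side','top']:
  f=grab_frame(n); cv2.imwrite(f'pics/{n}7.png',cv2.resize(f,None,fx=1.5,fy=1.5)[:,:,::-1]); cv2.imwrite(f'pics/{n}7r.png',f[:,:,::-1])
  if n=='side':cv2.imwrite('pics/s7c.png',cv2.resize(f[90:220,230:360],None,fx=4,fy=4)[:,:,::-1])
E
```

```text
13.025 [ 0.50644194 -0.43276335  0.22953011] [-0.73563385  1.06501133 -0.55140486]
```

View pics/s7c.png

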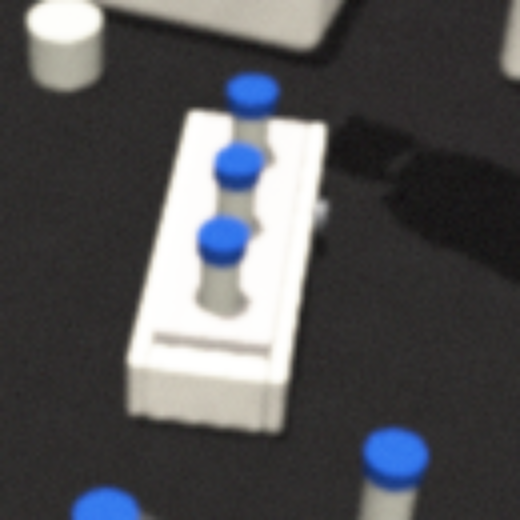

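View pics/top7.png

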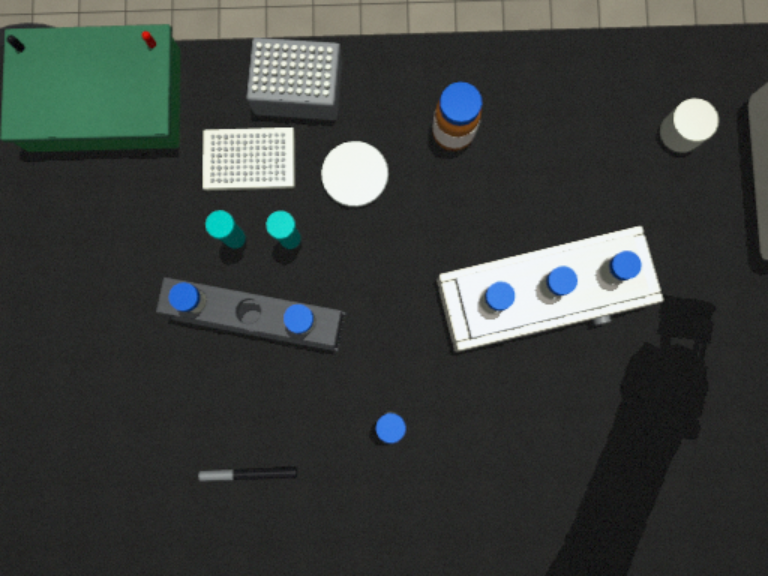

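View pics/side7.png

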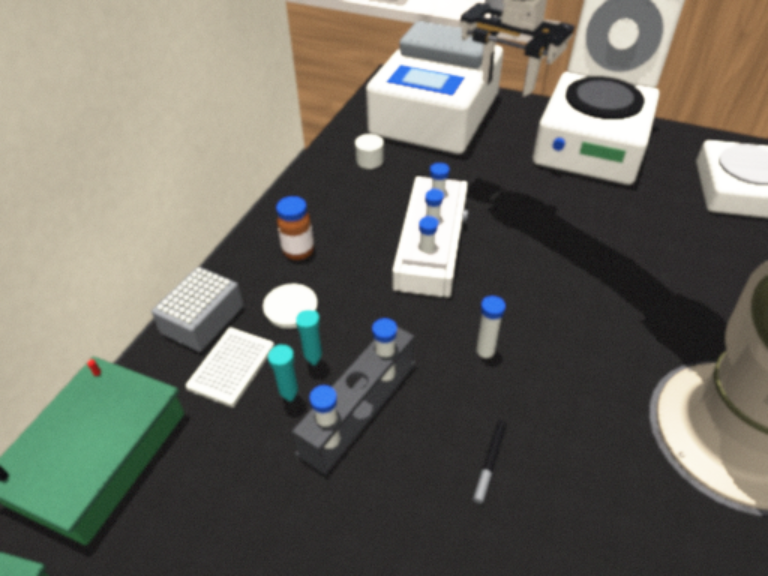

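The tube stands in the bore at the neighbours' height, and both flat tubes are in place. I check the cap height and drift numerically, then hand in.

```bash
python3 - <<'E'
from h import *
def blobs(n,k):
    img=cv2.imread(f'pics/{n}{k}.png'); hsv=cv2.cvtColor(img,cv2.COLOR_BGR2HSV)
    m=((hsv[:,:,0]>100)&(hsv[:,:,0]<125)&(hsv[:,:,1]>150)&(hsv[:,:,2]>60)).astype(np.uint8)
    return cv2.connectedComponentsWithStats(m)[3][1:]
for name,P in [('new',(.551,-.136,.113)),('nb1',(.5665,-.2145,.113)),('nb2',(.584,-.294,.113)),('flatL',(.5575,.2485,.113)),('flatR',(.5275,.1075,.113))]:
    A=[];b=[];px=[]
    for n in ['top','side']:
        c=cam(n);B=blobs(n,'7r');p=proj(c,P);q=B[np.argmin(np.linalg.norm(B-p,axis=1))];px.append(q.round(1))
        if 'flat' in name: B0=blobs(n,'0');px.append((q-B0[np.argmin(np.linalg.norm(B0-p,axis=1))]).round(2))
        t,d=ray(c,*q);d/=np.linalg.norm(d);M=np.eye(3)-np.outer(d,d);A.append(M);b.append(M@t)
    print(name,np.linalg.lstsq(np.vstack(A),np.hstack(b),rcond=None)[0].round(4),px)
E
```

```text
new [ 0.5493 -0.1384  0.1122] [array([333. , 197.2]), array([285.3, 149.9])]
nb1 [ 0.5666 -0.2146  0.1124] [array([374.3, 186.9]), array([289. , 131.2])]
nb2 [ 0.5832 -0.2915  0.1159] [array([416.6, 176.8]), array([292.7, 113.1])]
flatL [0.5574 0.249  0.1151] [array([122.4, 197.6]), array([0., 0.]), array([214.8, 265. ]), array([-0.03,  0.02])]
flatR [0.5273 0.1083 0.116 ] [array([198.5, 212.1]), array([0.01, 0.03]), array([255.9, 219.2]), array([-0.02,  0.03])]
```

```bash
python3 -c "
from bench import *
print(arm.sign_off())"
```

```text
the job is handed in; nothing more can be done
None
```

The tapered tube is in the heater's empty bore, released, and the job is handed in at about 13 s of robot time. `sign_off` reported no verdict.

- **Choice of tube:** it was the middle one in the rack. The wrist camera's far-side view showed its cone foot between two full-width feet.
- **Seating:** after release its cap triangulates at z = 0.112 m, against 0.112 and 0.116 m for its two neighbours. A flat foot stopped on the step would stand 20 mm higher. No jam or sharp force showed in the readings after each move while inserting.
- **Position:** its axis is about 2 to 3 mm from the extrapolated bore centre.
- **Flat tubes:** both still stand in the rack, and their caps moved less than 0.05 px in the top and side pictures.
- **Gripper:** it is parked clear, touching nothing.

The checks disagreed slightly: the fixed cameras put the bore at x = 0.549 and the wrist camera at about 0.552. I followed the wrist view, which showed tube and bore together.

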